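Swing the lid box round its post at the coffee kiosk

ROBOT

A 7-joint arm with a two-finger parallel gripper is mounted at the origin on the work surface. World frame = base frame: x ahead of the robot, y to its left, z up, the work surface at z = 0. Lengths are in m, angles in rad, forces in N, time in s.
With the tool pointing down it reaches from about 0.4 to 0.85 m from the base axis. Payload 10.4 kg.
Tool frame: the origin (TCP) lies at the very end of the fingers, on their centre line; the grasp point (between the pads) lies 19 mm behind it; x points along the fingers, y is the direction in which the jaws open and shut, and the axes are right-handed (so a half turn about x gives the same grasp; the last joint's range is limited). The gripper opens to 85 mm and grips with 20 to 120 N. Pads are 22 mm wide; open, the fingers measure 114 mm over their backs; the gripper's body (76 mm by 85 mm) begins 54 mm behind the grasp point. The pads swing forward as they close: fully open they stand 13 mm farther back than shut.
Start: joints at [-1.152, 0.332, -0.065, 1.46, 0.022, 1.35, -0.088], TCP at [0.267, 0.565, 0.231] pointing down, gripper open.
Joint ranges: [-2.6, 2.6], [-0.5, 2.12], [-1.47, 1.34], [0.16, 2.42], [-1.27, 4.41], [0.06, 2.06], [-2.6, 2.6]. Speed limits (rad/s): [2.22, 2.22, 2.79, 2.79, 3.14, 3.14, 3.14].

INTERFACE

Orientations are given as a unit quaternion [x, y, z, w].
In Python, from workcell import monitor, camera, ticket, regions_of gives the robot as it stands.
- The arm moves only by the tool step_arm, never from a script. Its argument "increments" is a list of rows, each a list of 5 numbers: the finger opening in m, from 0 to 0.0854, then the shift along the world's x, y, z in m, then the turn about the world's z in rad. A call has 1 to 12 rows; each row shifts and turns the commanded pose from where the row before left it; what a row does not reach is not made up. A row lasts 1/12 s, in which the tool goes at most 41.7 mm and 7.16 degrees, less where a joint would pass 70% of its speed; a pose out of reach is approached as far as the arm can. A call with a gripper value outside its range is refused whole. The fingers move at their own pace and stop on an object; "force" is the grip in N (left out, the last holds). Time passes only in rows, so rows that do not move let the fingers close. It gives the time, the measured TCP pose, the force and the opening at its end, in the units of the state.
- monitor.get_obs(): the state, without advancing time (a new reading comes with each control period).
- camera(name): name is "scene" or "top"; returns a dict with "color" (420x560x3 uint8, red, green, blue), "range_z" (420x560 float32, m along the optical axis (not along the pixel's ray), 0 where there is no reading), "fx", "fy", "cx", "cy" (pixels), "cam_to_world" (4x4, takes a point from camera to world coordinates). Camera axes: x right, y up, looking along -z (the intrinsics and any distortion apply to the point x, -y, -z); pixel columns grow to the right and rows downward; lengths in m; the calibration is good to about 2 mm. A picture is of the moment at which its call begins.
- ticket.hand_in(): hands the job in, once; it reports no verdict.
Trained networks look in a picture, given as the dict that the camera call returned (one of the last four; its "shot" number tells which), for a name from the list of things; names that differ only in an ending like _2 or _b are one class to them, and where a whole thing is asked for, a point or a joint stands for the part that bears it (a point fixed in the world has none). Each returns a list of dicts, best first, with "p" (0 to 1); they miss things now and then, are a little off and sometimes report something else, mostly with a low value. They report only what shows in the picture. A call takes as long as a camera call.
- regions_of(picture, query): "region" (420x560 bool, what is visible of it) and "centre" ([row, column] in pixels, amid what is visible of it).
The state is a dict: "clock": time; "joint_pos": joint angles; "joint_velocities": joint speeds; "tau": joint torques, N m; "position": TCP position; "ee_rot": TCP orientation; "ft_force": force on the tool from outside, world axes, zero at the start; "torque": the same for the moment, N m; "grip_width": opening from 0.0 (shut) to 1.0 (fully open).
Only numpy, scipy, OpenCV 4.12 (cv2) and the standard library are available. Lean on these libraries where they do the work, as an engineer would, in place of code of your own. Each camera call takes 0.05 s, during which the arm holds its last target. There are 200 camera calls.

TASK

Take the copper cocoa tin off the white lid box and stand it on the ribbed rubber mat. Then, keeping the box on the counter, push it a quarter turn against the fixed yellow post, pivoting it round the post like a door, until the face that was next to the post closes flush against the metal rail and the lid window faces along the rail, away from the post. Finally stand the tin back upright on the round cork pad on top of the box; set it down, do not drop it, and leave the cups and the steel pitcher where they are.

Things in the scene. Friction and masses are not known exactly. Their poses are not given: they have to be found in the camera images.
- lidbox: White square box of cup lids, loose, about 0.5 kg, 110 x 110 mm, 50 mm high: too wide to grasp, to be pushed; friction about 0.6, so it wedges if pushed straight at the post. Origin: centre of its underside, z up. Its +x face has the dark lid window and a green stripe on its top edge. At the start its +y face is next to the post (gap up to about 40 mm) and the window looks about along the stand's -y.
- window (a point): Centre of the box's window face, 55 mm along the box's +x from its centre, 25 mm above its underside.
- pad (a point): Centre of the round cork pad (80 mm across, flush, drawn on) on the box's top, 50 mm above its underside, 6 mm behind the box's centre (box -x).
- stand: Fixed counter stop: an upright yellow post, round, 30 mm diameter, 48 mm high, with a metal rail running from it along the stand's +x. Origin: foot of the post, on its axis. The box starts on the post's -x side and must end on the rail's -y side: seen from above it turns 90 degrees anticlockwise, its x axis ending along the stand's x and its centre at stand y = -70 mm.
- rail (a point): Middle of the metal rail's top edge, on its working face. The rail is 180 mm long (stand x = 0 to 180 mm), 30 mm high; its flat working face looks to the stand's -y and lies at stand y = -15 mm, level with the post's side. At the end the box's window face may be anywhere from 25 to 190 mm along the stand's x.
- tin: Closed copper-coloured round cocoa shaker, 52 mm diameter, 85 mm high, straight-sided up to 68 mm, about 0.16 kg. Origin: centre of its underside; z up. It starts standing upright on the box's top near the cork pad.
- mat: Fixed ribbed grey rubber mat, 130 x 130 mm, 4 mm thick, flat on the counter. Origin: centre of its underside.
- cup: Bystander: lidded white paper cup with brown sleeve, 84 mm across, 118 mm high. Origin: centre of its foot.
- cups: Bystander: stack of upturned white paper cups, 84 mm across, 165 mm high. Origin: centre of its foot.
- pitcher: Bystander: open steel milk pitcher with a handle, 76 mm across, 90 mm high. Origin: centre of its foot.

How it is judged:
By the outcome, as a careful person would: the job done as asked, in the order asked, and still so for the second after the job is handed in, with the robot touching nothing.
It also fails if it takes over 69 s, if anything falls off the work surface, if the arm or the gripper's body presses on something with over 40 N, if the wrist force passes 120 N, or if a joint passes its speed limit or range.

## Working session

There is one attempt and no reset: what is moved stays moved. The work goes in short steps, Python scripts to look and compute and a tool call to move; the robot and the scene stay as the last step left them, time stands still between calls to the robot, and variables do not carry over. Pictures are saved under pics/ and viewed, about 8 in all and at most 12, crops included, and the job is handed in when it is done.

Besides the shell and the picture viewer there is one more tool, called after "Request:" as name(argument=value, ...) on one line, values as JSON. step_arm: Moves the arm, as the interface text tells. Its arguments: {"type":"object","properties":{"increments":{"type":"array"},"force":{"type":"number"}},"required":["increments"]}

```bash
mkdir -p pics; cat > h.py <<'E'
import numpy as np, cv2
from workcell import monitor, camera, ticket, regions_of
def pts(c, m=None):
    z=c["range_z"]; r,k=np.nonzero((z>0)&(np.ones_like(z,bool) if m is None else m))
    d=z[r,k]; x=(k-c["cx"])/c["fx"]*d; y=(r-c["cy"])/c["fy"]*d
    P=np.c_[x,-y,-d,np.ones_like(d)]
    return (P@np.array(c["cam_to_world"]).T)[:,:3]
def save(name,*ims):
    cv2.imwrite("pics/"+name,cv2.cvtColor(np.hstack(ims),cv2.COLOR_RGB2BGR))
E
python3 - <<'E'
from h import *
o=monitor.get_obs(); print({k:np.round(v,3) for k,v in o.items()})
for n in("scene","top"):
    c=camera(n); save(n+"0.png",c["color"]); print(n,[k for k in c if k not in("color","range_z")],np.round(c["cam_to_world"],3).tolist(),c["fx"],c["cx"],c["cy"])
    for q in ["lidbox","window","pad","stand","rail","tin","mat","cup","cups","pitcher"]:
        for r in regions_of(c,q)[:2]:
            P=pts(c,r["region"])
            if len(P): print(q,round(r["p"],2),np.round(r["centre"]),len(P),"med",np.median(P,0).round(3),"lo",np.percentile(P,2,axis=0).round(3),"hi",np.percentile(P,98,axis=0).round(3))
E
```

```text
{'clock': np.float64(0.0), 'joint_pos': array([-1.152,  0.333, -0.065,  1.461,  0.022,  1.35 , -0.089]), 'joint_velocities': array([-0.001,  0.001, -0.   ,  0.002,  0.   , -0.   ,  0.001]), 'tau': array([ 0.0000e+00, -6.2545e+01,  4.9000e-02, -3.9160e+01,  1.6000e-02,
        1.0000e-02,  0.0000e+00]), 'position': array([0.267, 0.565, 0.231]), 'ee_rot': array([ 0.154,  0.69 , -0.155,  0.69 ]), 'ft_force': array([-0.084,  0.729, -0.769]), 'torque': array([ 0.011, -0.031,  0.038]), 'grip_width': np.float64(1.005)}
scene ['fx', 'fy', 'cx', 'cy', 'cam_to_world', 'shot'] [[0.438, -0.518, 0.735, 1.183], [0.899, 0.272, -0.345, -0.229], [-0.021, 0.811, 0.584, 0.55], [0.0, 0.0, 0.0, 1.0]] 395.45239354902526 278.0699624262232 209.31260659561116
lidbox 0.79 [235. 236.] 2398 med [ 0.588 -0.047  0.047] lo [ 0.507 -0.092  0.001] hi [0.612 0.027 0.051]
window 0.69 [236. 236.] 2406 med [ 0.588 -0.047  0.047] lo [ 0.507 -0.092  0.001] hi [0.613 0.028 0.051]
pad 0.8 [234. 234.] 2480 med [ 0.587 -0.048  0.047] lo [ 0.503 -0.092 -0.001] hi [0.612 0.028 0.051]
rail 0.89 [270. 298.] 1298 med [0.708 0.039 
[... 1199 characters left out ...]
]
stand 0.73 [170. 266.] 643 med [0.681 0.039 0.031] lo [0.606 0.022 0.   ] hi [0.793 0.057 0.051]
rail 0.9 [172. 268.] 591 med [0.681 0.039 0.031] lo [0.606 0.023 0.001] hi [0.789 0.056 0.052]
tin 0.79 [226. 307.] 607 med [ 0.532 -0.021  0.134] lo [ 0.512 -0.044  0.067] hi [0.557 0.001 0.138]
mat 0.77 [266. 414.] 3332 med [ 0.446 -0.263  0.006] lo [ 0.38  -0.331  0.002] hi [ 0.515 -0.196  0.009]
cup 0.9 [137. 410.] 1571 med [ 0.711 -0.269  0.115] lo [ 0.684 -0.314  0.005] hi [ 0.757 -0.241  0.122]
cups 0.95 [222. 130.] 2023 med [0.575 0.321 0.138] lo [0.548 0.298 0.007] hi [0.613 0.362 0.168]
pitcher 0.81 [301. 136.] 1753 med [0.42  0.355 0.043] lo [0.365 0.311 0.003] hi [0.457 0.383 0.093]
```

View pics/top0.png

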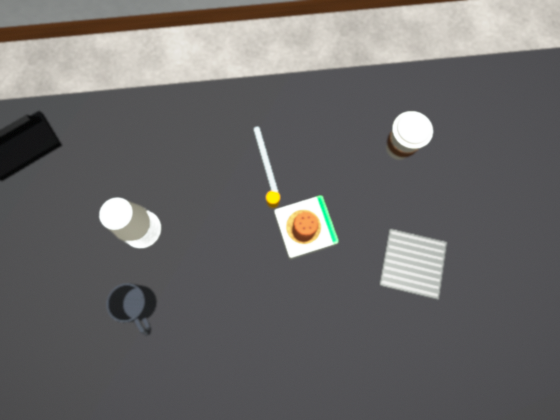

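View pics/scene0.png

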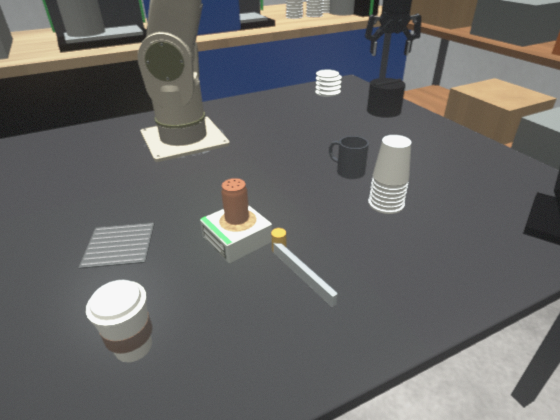

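```bash
cat > m.py <<'E'
from h import *
def box():
    out=[]
    for n in("scene","top"):
        c=camera(n)
        for q in("lidbox","stand" if n=="top" else "rail","tin"):
            rs=regions_of(c,q)
            if not rs: continue
            if q=="stand":
                rs=regions_of(c,"rail")
                if not rs: continue
            P=pts(c,rs[0]["region"])
            if q=="lidbox":
                T=P[(P[:,2]>.044)&(P[:,2]<.06)]
                rect=cv2.minAreaRect((T[:,:2]*1000).astype(np.float32)); print(n,"box c,size,ang",np.round(rect[0]),np.round(rect[1]),round(rect[2],1),"z",np.median(T[:,2]).round(4))
                H=cv2.convexHull((T[:,:2]*1000).astype(np.float32))[:,0]; print(np.round(cv2.boxPoints(rect)).tolist())
            elif q=="tin":
                h=P[:,2].max(); T=P[P[:,2]>np.percentile(P[:,2],98)-.008]; print(n,"tin top z",np.percentile(P[:,2],98).round(4),"xy mid",((T.min(0)+T.max(0))/2)[:2].round(4),"ext",np.ptp(T,axis=0)[:2].round(3))
                B=P[(P[:,2]<P[:,2].min()+.06)]
                # side circle fit, known radius
                from scipy.optimize import least_squares
                S=P[(P[:,2]<np.percentile(P[:,2],98)-.025)]
                f=least_squares(lambda v:np.hypot(S[:,0]-v[0],S[:,1]-v[1])-.026,T.mean(0)[:2],loss="soft_l1",f_scale=.002); print("  side fit",f.x.round(4),len(S),"rms",np.sqrt(np.mean(f.fun**2)).round(4))
            else:
                T=P[(P[:,2]>.022)&(P[:,2]<.035)]
                rect=cv2.minAreaRect((T[:,:2]*1000).astype(np.float32)); print(n,"rail",np.round(cv2.boxPoints(rect)).tolist(),round(rect[2],1))
                Q=P[P[:,2]>.042]
                if len(Q): print("   post",((Q.min(0)+Q.max(0))/2).round(4),np.ptp(Q,axis=0).round(3))
box()
E
python3 m.py
```

```text
scene box c,size,ang [550. -31.] [113. 110.] 11.3 z 0.0492
[[484.0, 12.0], [505.0, -96.0], [616.0, -74.0], [594.0, 34.0]]
scene rail [[617.0, 47.0], [619.0, 19.0], [803.0, 33.0], [801.0, 61.0]] 4.4
   post [0.6225 0.0339 0.0456] [0.03  0.028 0.007]
scene tin top z 0.1342 xy mid [ 0.541  -0.0239] ext [0.047 0.045]
  side fit [ 0.5384 -0.023 ] 629 rms 0.0295
top box c,size,ang [548. -31.] [110. 111.] 11.6 z 0.0515
[[482.0, 12.0], [505.0, -97.0], [613.0, -74.0], [591.0, 34.0]]
top rail [[605.0, 47.0], [607.0, 19.0], [800.0, 32.0], [799.0, 60.0]] 3.8
   post [0.6193 0.0339 0.0492] [0.029 0.027 0.009]
top tin top z 0.1379 xy mid [ 0.5369 -0.024 ] ext [0.045 0.046]
  side fit [ 0.5381 -0.0244] 109 rms 0.0014
```

```bash
python3 - <<'E'
from h import *
from scipy.spatial.transform import Rotation as R
print(R.from_quat(monitor.get_obs()["ee_rot"]).as_matrix().round(3))
for n in("scene","top"):
    c=camera(n); P=pts(c,regions_of(c,"rail")[0]["region"])
    T=P[(P[:,0]>.65)&(P[:,0]<.79)&(P[:,2]>.024)&(P[:,2]<.036)]
    # lower and upper edge by x bins
    lo,hi,xs=[],[],[]
    for a in np.arange(.65,.79,.01):
        s=T[(T[:,0]>=a)&(T[:,0]<a+.01)]
        if len(s)>3: xs.append(a+.005);lo.append(s[:,1].min());hi.append(s[:,1].max())
    l=np.polyfit(xs,lo,1);h=np.polyfit(xs,hi,1);m=np.polyfit(T[:,0],T[:,1],1)
    print(n,"deg lo/hi/mid",np.degrees(np.arctan([l[0],h[0],m[0]])).round(2),"y at .62",[np.polyval(p,.62).round(4) for p in(l,h,m)])
E
```

```text
[[ 0.     0.428  0.904]
 [ 0.     0.904 -0.428]
 [-1.     0.    -0.   ]]
scene deg lo/hi/mid [9.82 9.55 9.79] y at .62 [np.float64(0.0179), np.float64(0.0303), np.float64(0.0233)]
top deg lo/hi/mid [9.66 9.73 9.77] y at .62 [np.float64(0.0187), np.float64(0.0306), np.float64(0.0247)]
```

Request:
step_arm(increments=[[0.0854, 0.02, -0.045, 0, 0], [0.0854, 0.01, -0.04, 0, 0], [0.0854, 0.01, -0.03, 0, 0], [0.0854, 0.01, -0.03, 0, 0], [0.0854, 0.01, -0.03, 0, 0], [0.0854, 0.01, -0.03, 0, 0], [0.0854, 0.015, -0.03, 0, 0], [0.0854, 0.015, -0.03, 0, 0], [0.0854, 0.015, -0.03, 0, 0], [0.0854, 0.015, -0.03, 0, 0], [0.0854, 0.015, -0.03, 0, 0], [0.0854, 0.015, -0.03, 0, 0]])

```text
clock: 2.75
position: [0.4246, 0.1853, 0.2316]
ee_rot: [0.155, 0.69, -0.155, 0.69]
ft_force: [1.2, 0.3, 0.2]
grip_width: 1.005
```

Request:
step_arm(increments=[[0.0854, 0.014, -0.026, 0, 0], [0.0854, 0.014, -0.026, 0, 0], [0.0854, 0.014, -0.026, 0, 0], [0.0854, 0.014, -0.026, 0, 0], [0.0854, 0.014, -0.026, 0, 0], [0.0854, 0.014, -0.026, 0, 0], [0.0854, 0.014, -0.026, 0, 0], [0.0854, 0.0, 0.0, -0.02, 0], [0.0854, 0, 0, -0.02, 0], [0.0854, 0, 0, 0, 0]])

```text
clock: 3.58
position: [0.5204, 0.0044, 0.1881]
ee_rot: [0.155, 0.691, -0.156, 0.688]
ft_force: [-0.3, 0.0, -0.2]
grip_width: 0.997
```

```bash
python3 m.py 2>&1 | grep -A1 tin; python3 -c "
from h import *
print(monitor.get_obs()['position'])"
```

```text
scene tin top z 0.1342 xy mid [ 0.541  -0.0236] ext [0.048 0.045]
  side fit [ 0.5383 -0.0229] 617 rms 0.0296
[0.52251343 0.00519577 0.19220743]
```

Request:
step_arm(increments=[[0.0854, 0.0085, -0.015, 0, 0], [0.0854, 0.007, -0.014, 0, 0], [0.0854, 0, 0, -0.02, 0], [0.0854, 0, 0, -0.025, 0], [0.0854, 0, 0, -0.025, 0], [0.0854, 0, 0, -0.022, 0], [0.0854, 0, 0, -0.014, 0], [0.0854, 0, 0, -0.006, 0], [0.0854, 0, 0, 0, 0], [0.0854, 0, 0, 0, 0]])

```text
clock: 4.82
position: [0.5381, -0.024, 0.0801]
ee_rot: [0.155, 0.69, -0.155, 0.69]
ft_force: [0.6, -0.3, 0.9]
grip_width: 1.0
```

```bash
python3 -c "
from h import *
c=camera('scene');save('s1.png',cv2.resize(c['color'][130:290,150:350],None,fx=3,fy=3))
o=monitor.get_obs();print(o['position'],o['ft_force'])"
```

```text
[ 0.53843    -0.02403339  0.08053313] [-0.3013668   0.13688046  0.69587336]
```

View pics/s1.png

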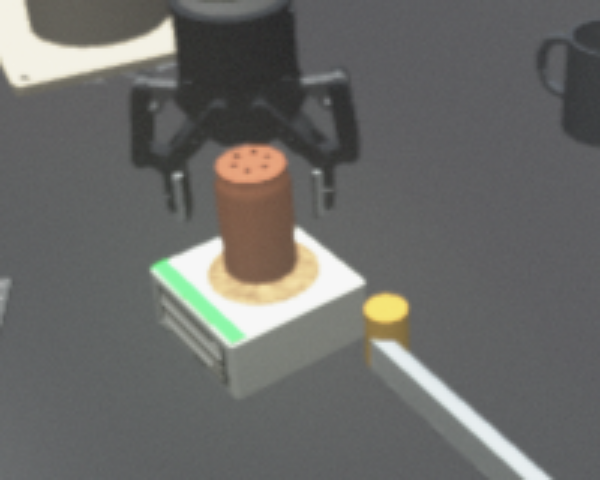

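The fingers straddle the tin (crop ~(180,200) and (322,200), tin at (257,215)); nothing else is near.

Request:
step_arm(force=35, increments=[[0.03, 0, 0, 0, 0], [0.03, 0, 0, 0, 0], [0.03, 0, 0, 0, 0], [0.03, 0, 0, 0, 0], [0.03, 0, 0, 0, 0], [0.03, 0, 0, 0, 0], [0.03, 0, 0, 0.01, 0], [0.03, 0, 0, 0.02, 0], [0.03, 0, 0, 0.02, 0], [0.03, 0, 0, 0, 0]])

```text
clock: 5.7
position: [0.5396, -0.0243, 0.1335]
ee_rot: [0.156, 0.688, -0.154, 0.692]
ft_force: [0.3, -0.3, -1.5]
grip_width: 0.6
```

Request:
step_arm(increments=[[0.03, -0.005, -0.015, 0, 0], [0.03, -0.01, -0.025, 0, 0], [0.03, -0.01, -0.025, 0, 0], [0.03, -0.01, -0.026, 0, 0], [0.03, -0.01, -0.026, 0, 0], [0.03, -0.01, -0.026, 0, 0], [0.03, -0.01, -0.026, 0, 0], [0.03, -0.01, -0.026, 0, 0], [0.03, -0.01, -0.026, 0, 0], [0.03, -0.006, -0.018, 0, 0], [0.03, 0, 0, -0.02, 0], [0.03, 0, 0, -0.02, 0]])

```text
clock: 6.7
position: [0.4466, -0.2648, 0.0897]
ee_rot: [0.156, 0.689, -0.156, 0.691]
ft_force: [0.2, 0.2, -2.2]
grip_width: 0.599
```

Request:
step_arm(increments=[[0.03, 0, 0, -0.02, 0], [0.03, 0, 0, -0.015, 0], [0.03, 0, 0, -0.01, 0], [0.03, 0, 0, -0.004, 0], [0.03, 0, 0, 0, 0]])

```text
clock: 7.12
position: [0.4462, -0.2629, 0.0398]
ee_rot: [0.155, 0.69, -0.155, 0.689]
ft_force: [-0.1, 0.6, -0.9]
grip_width: 0.6
```

```bash
python3 -c "
from h import *
c=camera('scene')
P=pts(c,regions_of(c,'tin')[0]['region']);print(np.percentile(P,[1,50,99],axis=0).round(4))
o=monitor.get_obs();print(o['position'],o['ft_force'],o['grip_width'])"
```

```text
[[ 0.4317 -0.2872  0.0105]
 [ 0.468  -0.2661  0.0614]
 [ 0.474  -0.241   0.0939]]
[ 0.4470672 -0.2632814  0.0410376] [-0.04075399 -0.39409149 -1.54394677] 0.5999271168919983
```

Request:
step_arm(increments=[[0.03, 0, 0, -0.003, 0], [0.03, 0, 0, -0.0015, 0], [0.03, 0, 0, -0.0015, 0], [0.03, 0, 0, 0, 0], [0.03, 0, 0, 0, 0]])

```text
clock: 7.63
position: [0.4467, -0.2631, 0.0344]
ee_rot: [0.155, 0.69, -0.155, 0.69]
ft_force: [-1.2, -0.1, -1.2]
grip_width: 0.597
```

Request:
step_arm(increments=[[0.03, 0, 0, -0.001, 0], [0.03, 0, 0, -0.0005, 0], [0.03, 0, 0, 0, 0], [0.03, 0, 0, 0, 0]])

```text
clock: 7.97
position: [0.4469, -0.2632, 0.0343]
ee_rot: [0.155, 0.69, -0.155, 0.69]
ft_force: [-7.2, 4.4, 20.3]
grip_width: 0.595
```

Request:
step_arm(increments=[[0.03, 0, 0, 0.0015, 0], [0.08, 0, 0, 0, 0], [0.08, 0, 0, 0, 0], [0.08, 0, 0, 0, 0], [0.08, 0, 0, 0, 0], [0.08, 0, 0, 0.02, 0], [0.08, 0, 0, 0.03, 0], [0.08, 0, 0, 0.03, 0], [0.08, 0, 0, 0.035, 0], [0.08, 0, 0.02, 0, 0]])

```text
clock: 8.8
position: [0.4486, -0.2477, 0.1554]
ee_rot: [0.156, 0.686, -0.157, 0.693]
ft_force: [0.7, -1.0, -0.5]
grip_width: 0.939
```

Request:
step_arm(increments=[[0.0, 0.003, 0.022, 0, -0.12], [0.0, 0.003, 0.022, 0, -0.12], [0.0, 0.003, 0.022, 0, -0.12], [0.0, 0.003, 0.022, 0, -0.12], [0.0, 0.003, 0.022, 0, -0.12], [0.0, 0.003, 0.022, 0, -0.12], [0.0, 0.003, 0.022, 0, -0.12], [0.0, 0.003, 0.016, 0, -0.12], [0.0, 0, 0, -0.02, 0], [0.0, 0, 0, -0.03, 0], [0.0, 0, 0, -0.03, 0], [0, 0, 0, -0.02, 0]])

```text
clock: 9.8
position: [0.4696, -0.0729, 0.0471]
ee_rot: [0.456, 0.541, -0.456, 0.54]
ft_force: [-0.2, -0.0, 0.2]
grip_width: -0.003
```

```bash
python3 m.py | grep -v rail; python3 -c "
from h import *
from scipy.spatial.transform import Rotation as R
c=camera('top');save('t2.png',cv2.resize(c['color'][110:320,200:480],None,fx=2.5,fy=2.5))
o=monitor.get_obs();print(o['position'],o['ft_force'],o['grip_width'],R.from_quat(o['ee_rot']).as_matrix()[:,1])"
```

```text
scene box c,size,ang [ 465. -263.] [20. 49.] 1.0 z 0.052
[[454.0, -239.0], [455.0, -288.0], [475.0, -288.0], [474.0, -239.0]]
scene tin top z 0.0885 xy mid [ 0.4478 -0.2634] ext [0.047 0.045]
  side fit [ 0.4468 -0.2638] 599 rms 0.0017
top box c,size,ang [548. -31.] [111. 110.] 11.6 z 0.0515
[[482.0, 12.0], [505.0, -96.0], [613.0, -74.0], [591.0, 34.0]]
   post [0.6196 0.0337 0.0488] [0.028 0.028 0.008]
top tin top z 0.0925 xy mid [ 0.4412 -0.198 ] ext [0.056 0.175]
  side fit [ 0.4464 -0.2643] 7 rms 0.0002
[ 0.47132916 -0.07302467  0.05030773] [-0.61481986  0.05723029 -0.22811131] -0.0001040398209831466 [0.98575707 0.16816426 0.00194378]
```

View pics/t2.png

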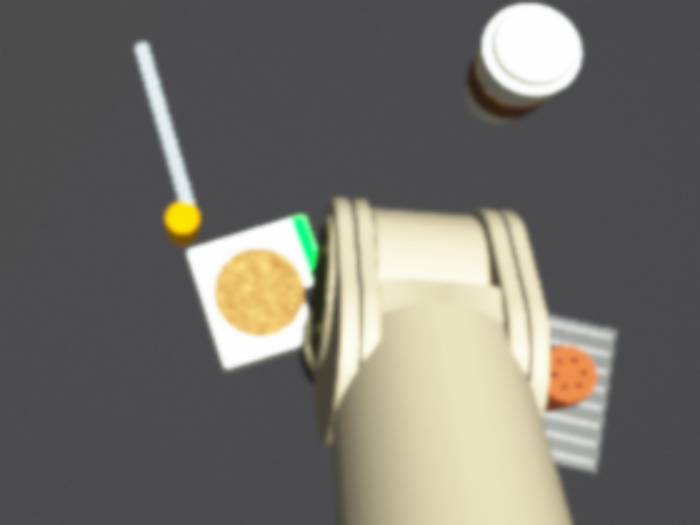

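The tin stands on the mat (crop (572,375)); box in place, post touching distance at (183,218).

Request:
step_arm(increments=[[0, 0, 0, -0.02, 0], [0, 0, 0, -0.01, 0], [0, 0.0075, 0.0015, 0, 0], [0, 0.006, 0.001, 0, 0], [0, 0.006, 0.001, 0, 0], [0, 0.006, 0.001, 0, 0], [0, 0.006, 0.001, 0, 0], [0, 0.006, 0.001, 0, 0], [0, 0.006, 0.001, 0, 0], [0, 0, 0, 0, 0]])

```text
clock: 11.13
position: [0.5097, -0.0695, 0.0187]
ee_rot: [0.454, 0.542, -0.46, 0.537]
ft_force: [-25.4, -12.2, 18.2]
grip_width: -0.002
```

```bash
cat > b.py <<'E'
from h import *
# box pose from top-face points and both cams
from scipy.spatial.transform import Rotation as R
ps=np.array([.6205,.0338]); a=np.radians(9.75); E=np.array([[np.cos(a),np.sin(a)],[-np.sin(a),np.cos(a)]])
for n in("scene","top"):
    c=camera(n); rs=regions_of(c,"lidbox")
    for r in rs[:2]:
        P=pts(c,r["region"]); T=P[(P[:,2]>.044)&(P[:,2]<.058)&(P[:,1]>-.2)]
        if len(T)<50: continue
        rect=cv2.minAreaRect((T[:,:2]*1000).astype(np.float32)); C=np.array(rect[0])/1000
        print(n,round(r["p"],2),"C",C.round(4),"size",np.round(rect[1]),"ang",round(rect[2],1),"stand xy",(E@(C-ps)).round(4),"rel deg",round(rect[2]-9.75,1),"corners",np.round(cv2.boxPoints(rect)).tolist())
o=monitor.get_obs();print("tcp",o['position'].round(4),"stand",(E@(o['position'][:2]-ps)).round(4),o['ft_force'].round(1),o['clock'])
E
python3 b.py
```

```text
scene 0.97 C [ 0.573  -0.0237] size [120. 111.] ang 18.8 stand xy [-0.0566 -0.0486] rel deg 9.1 corners [[499.0, 9.0], [534.0, -95.0], [647.0, -57.0], [612.0, 48.0]]
top 0.67 C [ 0.5661 -0.0248] size [110. 109.] ang 18.7 stand xy [-0.0635 -0.0485] rel deg 9.0 corners [[496.0, 9.0], [532.0, -94.0], [636.0, -59.0], [601.0, 45.0]]
tcp [ 0.5097 -0.0695  0.0187] stand [-0.1267 -0.083 ] [-23.  -13.6  15.6] 11.3333
```

Request:
step_arm(increments=[[0, -0.012, -0.003, 0, 0], [0, 0, -0.012, 0, 0], [0, 0, -0.012, 0, 0], [0, 0, 0, 0, 0]])

```text
clock: 11.67
position: [0.503, -0.0947, 0.02]
ee_rot: [0.457, 0.539, -0.456, 0.541]
ft_force: [-0.3, -0.2, -0.5]
grip_width: 0.0
```

```bash
python3 b.py; cat > arc.py <<'E'
import sys,numpy as np
x,y,deg,n,bias=map(float,sys.argv[1:6]); px,py=.6205,.0338
p=np.array([x,y])-[px,py]; r=np.hypot(*p); t=np.arctan2(p[1],p[0]); ps=[p]
for i in range(1,int(n)+1):
    q=t+np.radians(deg)*i; ps.append((r-bias*i)*np.array([np.cos(q),np.sin(q)]))
print(r,np.diff(ps,axis=0).round(4).tolist(),"end",(ps[-1]+[px,py]).round(4))
E
python3 arc.py .5158 -.0883 4 8 0.0004
```

```text
scene 0.63 C [ 0.5689 -0.0244] size [111. 111.] ang 19.3 stand xy [-0.0607 -0.0486] rel deg 9.5 corners [[498.0, 10.0], [535.0, -95.0], [640.0, -58.0], [603.0, 46.0]]
top 0.71 C [ 0.5667 -0.0247] size [111. 110.] ang 18.4 stand xy [-0.0629 -0.0485] rel deg 8.7 corners [[497.0, 10.0], [531.0, -94.0], [637.0, -59.0], [602.0, 45.0]]
top 0.6 C [0.6193 0.0327] size [24. 28.] ang 83.9 stand xy [-0.0014 -0.0008] rel deg 74.2 corners [[604.0, 22.0], [632.0, 19.0], [634.0, 43.0], [607.0, 46.0]]
tcp [ 0.5027 -0.0916  0.0194] stand [-0.1374 -0.1037] [-0.5  0.5  0.3] 11.8667
0.16084309124112234 [[0.009, -0.0067], [0.0094, -0.006], [0.0098, -0.0053], [0.0101, -0.0046], [0.0104, -0.0039], [0.0106, -0.0032], [0.0108, -0.0024], [0.0109, -0.0016]] end [ 0.5969 -0.1221]
```

Request:
step_arm(increments=[[0, 0.008, 0.0025, 0, 0], [0, 0.006, 0.002, 0, 0], [0, 0.009, -0.0065, 0, 0.07], [0, 0.0095, -0.006, 0, 0.07], [0, 0.01, -0.0055, 0, 0.07], [0, 0.01, -0.0045, 0, 0.07], [0, 0.0105, -0.004, 0, 0.07], [0, 0.0105, -0.003, 0, 0.07], [0, 0, 0, 0, 0], [0, 0, 0, 0, 0]])

```text
clock: 12.7
position: [0.5762, -0.1171, 0.0191]
ee_rot: [0.334, 0.623, -0.334, 0.623]
ft_force: [0.5, -0.1, -0.3]
grip_width: 0.002
```

```bash
python3 b.py
```

```text
scene 0.77 C [ 0.5833 -0.0229] size [116. 113.] ang 40.6 stand xy [-0.0463 -0.0496] rel deg 30.9 corners [[503.0, -18.0], [576.0, -103.0], [664.0, -28.0], [591.0, 58.0]]
scene 0.67 C [0.6027 0.3253] size [80. 45.] ang 46.9 stand xy [0.0318 0.2903] rel deg 37.2 corners [[559.0, 311.0], [592.0, 281.0], [646.0, 339.0], [614.0, 370.0]]
top 0.38 C [0.6196 0.0349] size [24. 28.] ang 84.0 stand xy [-0.0007  0.0013] rel deg 74.3 corners [[605.0, 24.0], [632.0, 21.0], [635.0, 46.0], [607.0, 49.0]]
tcp [ 0.5753 -0.1171  0.0193] stand [-0.0701 -0.141 ] [1.  0.  0.1] 12.9
```

```bash
python3 arc.py .5119 .0048 5 12 0.0008
```

```text
0.1124053379515404 [[0.0037, -0.0091], [0.0044, -0.0087], [0.0051, -0.0082], [0.0058, -0.0076], [0.0064, -0.007], [0.0069, -0.0064], [0.0074, -0.0057], [0.0078, -0.005], [0.0082, -0.0043], [0.0085, -0.0035], [0.0087, -0.0027], [0.0088, -0.002]] end [ 0.5938 -0.0655]
```

Request:
step_arm(increments=[[0, -0.004, -0.006, 0.01, 0], [0, 0, 0, 0.03, 0], [0, 0, 0, 0.03, 0], [0, -0.02, 0.035, 0, 0.06], [0, -0.02, 0.035, 0, 0.06], [0, -0.02, 0.035, 0, 0], [0, -0.007, 0.029, 0, 0], [0, 0, 0, 0, 0], [0, 0, 0, -0.03, 0], [0, 0, 0, -0.02, 0], [0, 0, 0, 0, 0]])

```text
clock: 13.82
position: [0.5021, 0.01, 0.0369]
ee_rot: [0.294, 0.644, -0.296, 0.641]
ft_force: [-1.0, -0.5, -0.0]
grip_width: -0.003
```

```bash
python3 b.py;  python3 -c "
from h import *
c=camera('scene');save('s3.png',cv2.resize(c['color'][130:330,130:370],None,fx=2.5,fy=2.5))"
```

```text
scene 0.81 C [ 0.5831 -0.0237] size [115. 111.] ang 42.8 stand xy [-0.0466 -0.0503] rel deg 33.0 corners [[503.0, -22.0], [579.0, -104.0], [663.0, -25.0], [588.0, 56.0]]
tcp [0.5055 0.0101 0.0409] stand [-0.1173 -0.0039] [ 0.4 -0.8  0.6] 14.0167
```

View pics/s3.png

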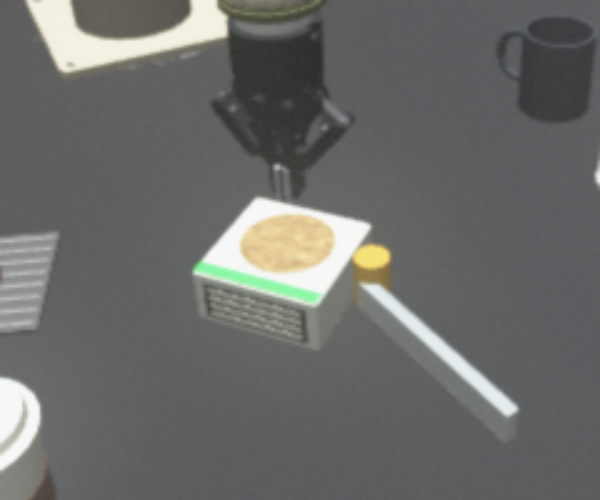

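Box is about half way round (window at crop (260,312), post at (372,265)); the finger is behind the back face at (283,185).

Request:
step_arm(increments=[[0, 0, 0, -0.02, 0], [0, 0.0065, -0.005, 0, 0], [0, 0.004, -0.009, 0, 0.087], [0, 0.0045, -0.0085, 0, 0.087], [0, 0.005, -0.008, 0, 0.087], [0, 0.006, -0.0075, 0, 0.087], [0, 0.0065, -0.007, 0, 0.087], [0, 0, 0, 0, 0]])

```text
clock: 14.73
position: [0.5386, -0.0368, 0.0205]
ee_rot: [0.149, 0.691, -0.149, 0.692]
ft_force: [0.3, -0.7, -0.7]
grip_width: 0.003
```

```bash
python3 b.py
```

```text
scene 0.97 C [ 0.6145 -0.0432] size [109. 112.] ang 60.1 stand xy [-0.0189 -0.0748] rel deg 50.4 corners [[539.0, -63.0], [636.0, -119.0], [690.0, -24.0], [593.0, 32.0]]
tcp [ 0.5373 -0.0342  0.0198] stand [-0.0935 -0.053 ] [-0.3  0.5 -0.1] 14.9333
```

```bash
python3 arc.py .538 -.035 5 8 0.0008
```

```text
0.10742294913099343 [[0.0069, -0.0064], [0.0074, -0.0057], [0.0078, -0.005], [0.0081, -0.0043], [0.0084, -0.0035], [0.0086, -0.0027], [0.0087, -0.0019], [0.0088, -0.0012]] end [ 0.6027 -0.0656]
```

Request:
step_arm(increments=[[0, 0.007, -0.0065, 0, 0.087], [0, 0.0075, -0.0055, 0, 0.087], [0, 0.008, -0.005, 0, 0.087], [0, 0.008, -0.0045, 0, 0.087], [0, 0.0085, -0.0035, 0, 0.087], [0, 0.0085, -0.0025, 0, 0.087], [0, 0, 0, 0, 0]])

```text
clock: 15.52
position: [0.5855, -0.0623, 0.0196]
ee_rot: [-0.035, 0.706, 0.034, 0.706]
ft_force: [-0.2, -0.2, -0.0]
grip_width: 0.0
```

```bash
python3 b.py
```

```text
scene 0.59 C [ 0.6597 -0.0442] size [110. 112.] ang 79.1 stand xy [ 0.0255 -0.0835] rel deg 69.3 corners [[594.0, -87.0], [704.0, -109.0], [725.0, -1.0], [615.0, 20.0]]
top 0.94 C [ 0.6619 -0.016 ] size [ 54. 110.] ang 78.9 stand xy [ 0.0324 -0.056 ] rel deg 69.1 corners [[603.0, -32.0], [711.0, -53.0], [721.0, 0.0], [613.0, 21.0]]
top 0.4 C [0.4086 0.3477] size [73. 99.] ang 86.1 stand xy [-0.1557  0.3453] rel deg 76.4 corners [[357.0, 315.0], [456.0, 308.0], [460.0, 381.0], [362.0, 387.0]]
tcp [ 0.5843 -0.0614  0.0194] stand [-0.0518 -0.0877] [-0.8  0.1  0.3] 15.7167
```

Request:
step_arm(increments=[[0.05, -0.015, 0, 0.02, 0], [0.05, 0, 0, 0.03, -0.115], [0.05, 0, 0, 0.03, -0.115], [0.05, 0.01, -0.008, 0, -0.115], [0.05, 0.01, -0.008, 0, -0.115], [0.05, 0.01, -0.01, 0, -0.115], [0.05, 0.01, -0.01, 0, -0.115], [0.05, 0.01, -0.01, 0, -0.115], [0.05, 0.01, -0.01, 0, -0.115], [0.05, 0.01, -0.01, 0, -0.115], [0.05, 0.01, -0.005, 0, -0.115], [0.05, 0.01, -0.003, 0, -0.115]])

```text
clock: 16.72
position: [0.6597, -0.1366, 0.0995]
ee_rot: [0.393, 0.588, -0.393, 0.588]
ft_force: [0.0, 0.1, 0.1]
grip_width: 0.585
```

Request:
step_arm(increments=[[0.05, 0.006, 0, 0, -0.115], [0.05, 0, 0, 0, -0.115], [0.05, 0, 0, -0.01, 0], [0.05, 0, 0, 0, 0]])

```text
clock: 17.05
position: [0.6645, -0.1352, 0.0872]
ee_rot: [0.454, 0.542, -0.455, 0.541]
ft_force: [-0.8, -0.5, 0.1]
grip_width: 0.591
```

```bash
python3 b.py;  python3 -c "
from h import *
from scipy.spatial.transform import Rotation as R
y=R.from_quat(monitor.get_obs()['ee_rot']).as_matrix()[:,1]; print(np.degrees(np.arctan2(y[1],y[0])),monitor.get_obs()['grip_width'])
c=camera('scene');save('s4.png',cv2.resize(c['color'][130:380,80:380],None,fx=2.2,fy=2.2))"
```

```text
scene 0.81 C [ 0.6591 -0.044 ] size [110. 112.] ang 79.5 stand xy [ 0.0249 -0.0833] rel deg 69.7 corners [[594.0, -88.0], [704.0, -108.0], [724.0, -0.0], [614.0, 20.0]]
top 0.83 C [ 0.6565 -0.0447] size [110. 111.] ang 79.1 stand xy [ 0.0222 -0.0834] rel deg 69.3 corners [[591.0, -88.0], [701.0, -109.0], [721.0, -1.0], [612.0, 20.0]]
tcp [ 0.6654 -0.136   0.0894] stand [ 0.0155 -0.1749] [-0.  -1.2 -1. ] 17.25
9.900393518728352 0.5815028260325993
```

View pics/s4.png

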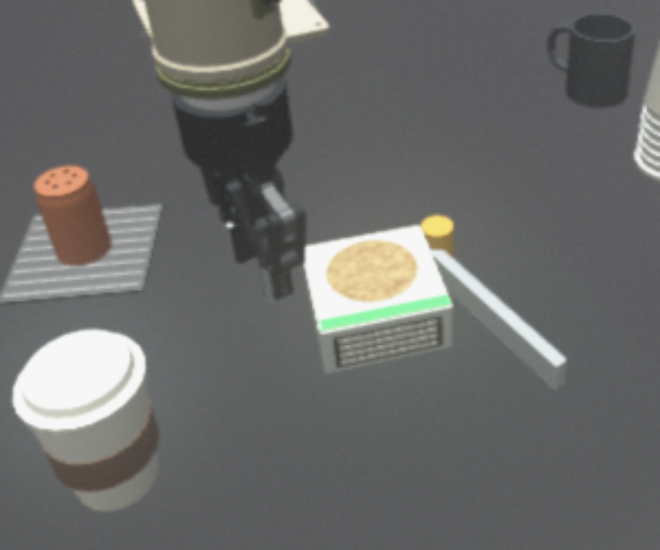

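Gripper beside the box's outer face, two fingers parallel to the rail; paper cup (85,420) clear. Lower and push it shut.

Request:
step_arm(increments=[[0.05, 0, 0, -0.03, 0], [0.05, 0, 0, -0.03, 0], [0.05, 0, 0, -0.008, 0], [0.05, -0.001, 0.005, 0, 0], [0.05, -0.001, 0.005, 0, 0], [0.05, -0.001, 0.005, 0, 0], [0.05, -0.001, 0.005, 0, 0], [0.05, -0.001, 0.005, 0, 0], [0.05, -0.001, 0.005, 0, 0], [0.05, -0.001, 0.005, 0, 0], [0.05, 0, 0.0, 0, 0]])

```text
clock: 18.22
position: [0.6621, -0.1061, 0.025]
ee_rot: [0.457, 0.536, -0.456, 0.544]
ft_force: [10.3, -16.2, -0.9]
grip_width: 0.59
```

```bash
python3 b.py
```

```text
scene 0.74 C [ 0.6561 -0.0362] size [109. 112.] ang 89.2 stand xy [ 0.0233 -0.075 ] rel deg 79.5 corners [[599.0, -90.0], [712.0, -92.0], [713.0, 18.0], [601.0, 19.0]]
scene 0.7 C [0.6063 0.3212] size [77. 34.] ang 47.6 stand xy [0.0346 0.2857] rel deg 37.9 corners [[568.0, 304.0], [593.0, 281.0], [645.0, 338.0], [620.0, 361.0]]
top 0.76 C [ 0.654  -0.0337] size [104. 110.] ang 89.3 stand xy [ 0.0216 -0.0722] rel deg 79.5 corners [[598.0, -85.0], [708.0, -87.0], [710.0, 18.0], [600.0, 19.0]]
tcp [ 0.6618 -0.1062  0.0248] stand [ 0.017 -0.145] [  9.2 -13.7  -0.8] 18.4167
```

Request:
step_arm(increments=[[0.05, 0.005, -0.01, 0, 0], [0.05, 0, -0.006, -0.003, 0], [0.05, 0.015, 0.003, 0, 0], [0.05, 0, 0, 0, 0]])

```text
clock: 18.75
position: [0.6801, -0.113, 0.0187]
ee_rot: [0.456, 0.541, -0.455, 0.541]
ft_force: [0.8, 1.2, -0.4]
grip_width: 0.586
```

```bash
python3 b.py
```

```text
scene 0.61 C [ 0.6567 -0.0323] size [101. 111.] ang 89.2 stand xy [ 0.0245 -0.0713] rel deg 79.4 corners [[600.0, -82.0], [712.0, -84.0], [713.0, 18.0], [602.0, 19.0]]
top 0.96 C [ 0.6545 -0.036 ] size [109. 111.] ang 89.3 stand xy [ 0.0216 -0.0746] rel deg 79.5 corners [[599.0, -90.0], [709.0, -91.0], [710.0, 18.0], [600.0, 19.0]]
tcp [ 0.6781 -0.1137  0.0183] stand [ 0.0318 -0.1551] [-0.7 -0.4  0.3] 18.95
```

Request:
step_arm(increments=[[0.05, 0, 0.004, 0, 0], [0.05, 0, 0.004, 0, 0], [0.05, 0, 0.004, 0, 0], [0.05, 0, 0.004, 0, 0], [0.05, 0, 0.003, 0, 0], [0.05, 0, 0, 0, 0]])

```text
clock: 19.45
position: [0.6811, -0.0988, 0.02]
ee_rot: [0.456, 0.537, -0.456, 0.543]
ft_force: [9.5, -12.8, -2.1]
grip_width: 0.59
```

```bash
python3 b.py
```

```text
scene 0.7 C [ 0.6566 -0.0307] size [113. 109.] ang 3.1 stand xy [ 0.0247 -0.0697] rel deg -6.6 corners [[597.0, 21.0], [603.0, -88.0], [716.0, -82.0], [710.0, 27.0]]
scene 0.66 C [0.6026 0.3254] size [80. 45.] ang 47.3 stand xy [0.0318 0.2904] rel deg 37.6 corners [[559.0, 311.0], [592.0, 281.0], [646.0, 339.0], [613.0, 370.0]]
top 0.65 C [ 0.6533 -0.0245] size [111.  92.] ang 4.3 stand xy [ 0.0224 -0.063 ] rel deg -5.4 corners [[595.0, 17.0], [602.0, -75.0], [712.0, -66.0], [705.0, 25.0]]
tcp [ 0.6808 -0.0988  0.0199] stand [ 0.037  -0.1409] [ 10.  -10.9  -0.3] 19.65
```

Request:
step_arm(increments=[[0.05, 0, 0.003, 0, 0], [0.05, 0, 0.003, 0, 0], [0.05, 0, 0.002, 0, 0], [0.05, 0, 0, 0, 0], [0.05, 0, 0, 0, 0]])

```text
clock: 20.07
position: [0.6834, -0.0953, 0.0217]
ee_rot: [0.457, 0.534, -0.457, 0.545]
ft_force: [19.2, -22.1, -1.7]
grip_width: 0.59
```

```bash
python3 b.py
```

```text
scene 0.57 C [ 0.6585 -0.0331] size [113. 113.] ang 6.4 stand xy [ 0.0261 -0.0723] rel deg -3.4 corners [[596.0, 17.0], [609.0, -95.0], [721.0, -83.0], [708.0, 29.0]]
top 0.97 C [ 0.6532 -0.0217] size [110.  89.] ang 6.9 stand xy [ 0.0229 -0.0602] rel deg -2.9 corners [[593.0, 16.0], [604.0, -72.0], [713.0, -59.0], [703.0, 29.0]]
tcp [ 0.6834 -0.0953  0.0217] stand [ 0.0401 -0.1379] [ 18.9 -21.4  -1.7] 20.2667
```

Request:
step_arm(increments=[[0.05, 0.004, 0.001, 0, 0], [0.05, 0.004, 0.002, 0, 0], [0.05, 0.004, 0.002, 0, 0], [0.05, 0, 0, 0, 0], [0.05, 0, 0, 0, 0]])

```text
clock: 20.68
position: [0.6897, -0.0909, 0.0196]
ee_rot: [0.454, 0.537, -0.459, 0.542]
ft_force: [-3.4, -21.0, 5.3]
grip_width: 0.585
```

```bash
python3 b.py
```

```text
scene 0.81 C [ 0.6604 -0.0285] size [113. 107.] ang 7.9 stand xy [ 0.0287 -0.0682] rel deg -1.9 corners [[597.0, 17.0], [612.0, -89.0], [724.0, -74.0], [709.0, 32.0]]
tcp [ 0.6897 -0.0909  0.0196] stand [ 0.0471 -0.1346] [ -3.6 -21.7   4.8] 20.8833
```

Request:
step_arm(increments=[[0.05, 0.0, 0.002, 0, 0], [0.05, 0, 0.002, 0, 0], [0.05, 0, 0, 0, 0], [0.05, 0, 0, 0, 0], [0.05, 0, -0.008, 0, 0], [0.05, 0.003, -0.012, 0, 0], [0.05, 0.003, -0.012, 0.02, 0], [0.05, 0, -0.01, 0.03, 0], [0.05, 0, 0, 0.03, 0], [0.05, -0.03, 0, 0.03, 0], [0.05, -0.035, 0, 0, 0], [0.05, -0.035, 0, 0, 0]])

```text
clock: 21.88
position: [0.5974, -0.1197, 0.1294]
ee_rot: [0.456, 0.54, -0.454, 0.542]
ft_force: [-0.3, -0.7, -0.0]
grip_width: 0.582
```

Request:
step_arm(increments=[[0.0854, -0.03, -0.01, 0.02, 0], [0.0854, -0.03, -0.02, 0, 0.1], [0.0854, -0.03, -0.02, 0, 0.1], [0.0854, -0.02, -0.02, 0, 0.1], [0.0854, -0.01, 0, 0, 0]])

```text
clock: 22.3
position: [0.4745, -0.1937, 0.1484]
ee_rot: [0.369, 0.603, -0.369, 0.604]
ft_force: [0.6, -1.1, 0.4]
grip_width: 1.003
```

```bash
python3 b.py; python3 -c "
from h import *
c=camera('scene');d=camera('top');save('s5.png',cv2.resize(c['color'][170:320,180:380],None,fx=2,fy=2),cv2.resize(d['color'][100:250,200:400],None,fx=2,fy=2))"
```

```text
scene 0.57 C [ 0.6605 -0.0305] size [111. 110.] ang 10.5 stand xy [ 0.0286 -0.0702] rel deg 0.7 corners [[596.0, 13.0], [616.0, -95.0], [725.0, -74.0], [705.0, 34.0]]
top 0.71 C [ 0.6579 -0.031 ] size [111. 111.] ang 9.9 stand xy [ 0.0259 -0.0702] rel deg 0.1 corners [[594.0, 14.0], [613.0, -95.0], [722.0, -76.0], [703.0, 33.0]]
tcp [ 0.4782 -0.1889  0.1481] stand [-0.178  -0.1954] [ 0.   0.2 -0.3] 22.5
```

View pics/s5.png

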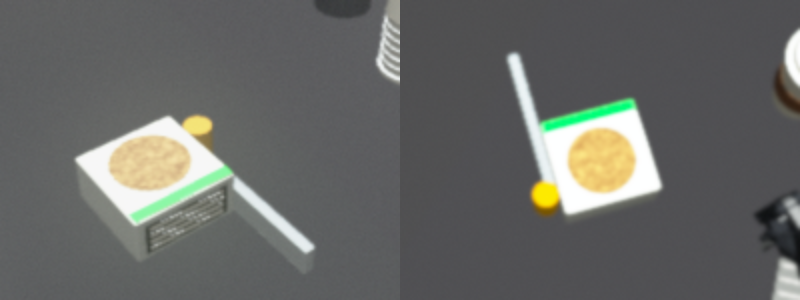

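Box flush on the rail: top view green stripe at the far end (590,115), face along the rail, both cameras agree. Now the tin.

Request:
step_arm(increments=[[0.0854, -0.01, -0.02, 0, 0], [0.0854, -0.01, -0.02, 0, 0], [0.0854, -0.01, -0.02, 0, 0], [0.0854, -0.0015, -0.0145, 0, 0], [0.0854, 0, 0, 0, 0], [0.0854, 0, 0, 0, 0]])

```text
clock: 23.1
position: [0.4463, -0.2645, 0.1476]
ee_rot: [0.37, 0.603, -0.37, 0.603]
ft_force: [1.2, 0.8, -0.9]
grip_width: 1.004
```

```bash
python3 m.py | grep -A1 tin; python3 -c "
from h import *
print(monitor.get_obs()['position'])"
```

```text
scene tin top z 0.0885 xy mid [ 0.4485 -0.2636] ext [0.047 0.047]
  side fit [ 0.4465 -0.2637] 643 rms 0.0108
--
top tin top z 0.0919 xy mid [ 0.4451 -0.2628] ext [0.044 0.044]
  side fit [ 0.446  -0.2649] 213 rms 0.0004
[ 0.44585889 -0.26419889  0.14779288]
```

Request:
step_arm(increments=[[0.0854, 0, 0, -0.025, 0], [0.0854, 0, 0, -0.03, 0], [0.0854, 0, 0, -0.03, 0], [0.0854, 0, 0, -0.018, 0], [0.0854, 0, 0, -0.009, 0], [0.0854, 0, 0, 0, 0], [0.0854, 0, 0, 0, 0]])

```text
clock: 24.13
position: [0.4459, -0.2648, 0.0364]
ee_rot: [0.37, 0.603, -0.37, 0.603]
ft_force: [-0.2, -0.0, 0.2]
grip_width: 1.0
```

Request:
step_arm(force=35, increments=[[0.03, 0, 0, 0, 0], [0.03, 0, 0, 0, 0], [0.03, 0, 0, 0, 0], [0.03, 0, 0, 0, 0], [0.03, 0, 0, 0, 0], [0.03, 0, 0, 0, 0], [0.03, 0, 0, 0, 0]])

```text
clock: 24.72
position: [0.4465, -0.2648, 0.037]
ee_rot: [0.37, 0.602, -0.369, 0.603]
ft_force: [-1.2, 1.6, 7.9]
grip_width: 0.595
```

Request:
step_arm(increments=[[0.03, 0, 0, 0.015, 0], [0.03, 0, 0, 0.03, 0], [0.03, 0, 0, 0.03, 0], [0.03, 0, 0, 0.025, 0], [0.03, 0, 0, 0, 0]])

```text
clock: 25.13
position: [0.448, -0.266, 0.141]
ee_rot: [0.371, 0.6, -0.369, 0.605]
ft_force: [0.3, -1.5, -1.1]
grip_width: 0.595
```

Request:
step_arm(increments=[[0.03, 0.01, 0.011, 0, 0], [0.03, 0.019, 0.021, 0, 0], [0.03, 0.021, 0.024, 0, 0], [0.03, 0.022, 0.025, 0, 0], [0.03, 0.022, 0.025, 0, 0], [0.03, 0.022, 0.025, 0, 0], [0.03, 0.022, 0.025, 0, 0], [0.03, 0.022, 0.025, 0, 0], [0.03, 0.021, 0.023, 0, 0], [0.03, 0.016, 0.018, 0, 0], [0.03, 0.01, 0.011, 0, 0], [0.03, 0, 0, 0, 0]])

```text
clock: 26.13
position: [0.6541, -0.0271, 0.1348]
ee_rot: [0.368, 0.604, -0.368, 0.603]
ft_force: [-0.5, 1.0, -1.5]
grip_width: 0.593
```

Request:
step_arm(increments=[[0.03, 0, 0, -0.015, 0], [0.03, 0, 0, -0.02, 0], [0.03, 0, 0, -0.01, 0], [0.03, 0, 0, 0, 0], [0.03, 0, 0, 0, 0]])

```text
clock: 26.55
position: [0.6522, -0.0321, 0.0906]
ee_rot: [0.369, 0.603, -0.37, 0.602]
ft_force: [-0.3, -0.2, -1.3]
grip_width: 0.594
```

```bash
python3 m.py | grep -A1 tin; python3 b.py; python3 -c "
from h import *
c=camera('scene');save('s6.png',cv2.resize(c['color'][130:300,160:360],None,fx=3,fy=3))"
```

```text
scene tin top z 0.1415 xy mid [ 0.6537 -0.0422] ext [0.047 0.026]
  side fit [ 0.6515 -0.0311] 585 rms 0.0008
--
top tin top z 0.0925 xy mid [0.4237 0.3476] ext [0.075 0.075]
  side fit [0.4197 0.3463] 1161 rms 0.0123
scene 0.63 C [ 0.6599 -0.0313] size [113. 109.] ang 9.8 stand xy [ 0.0278 -0.0708] rel deg 0.1 corners [[595.0, 13.0], [614.0, -95.0], [725.0, -75.0], [706.0, 32.0]]
top 0.62 C [0.6723 0.0226] size [20. 68.] ang 84.2 stand xy [ 0.0492 -0.0198] rel deg 74.4 corners [[637.0, 16.0], [705.0, 9.0], [707.0, 29.0], [639.0, 36.0]]
top 0.44 C [0.4083 0.3479] size [74. 97.] ang 84.8 stand xy [-0.156   0.3455] rel deg 75.0 corners [[356.0, 316.0], [453.0, 307.0], [460.0, 380.0], [363.0, 389.0]]
tcp [ 0.6527 -0.0315  0.0908] stand [ 0.0207 -0.0699] [ 0.7 -0.4 -1.2] 27.2
```

View pics/s6.png

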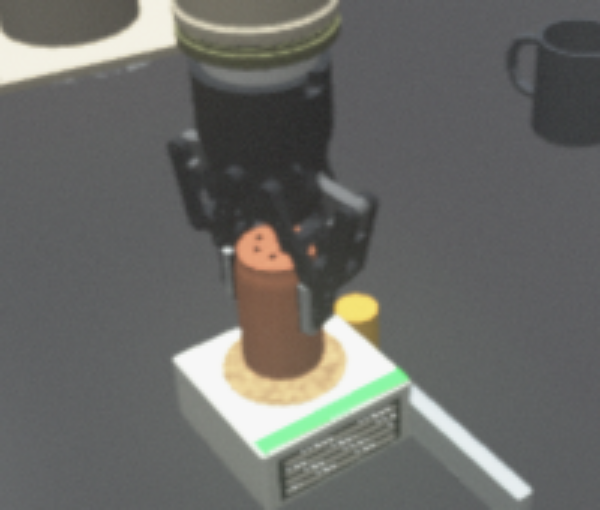

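Tin is above the pad centre (crop (283,365) vs pad (285,365)), about 7 mm up.

Request:
step_arm(increments=[[0.03, 0, 0, -0.003, 0], [0.03, 0, 0, -0.002, 0], [0.03, 0, 0, -0.001, 0], [0.03, 0, 0, 0, 0], [0.03, 0, 0, 0, 0]])

```text
clock: 27.67
position: [0.6526, -0.0316, 0.0847]
ee_rot: [0.37, 0.603, -0.37, 0.603]
ft_force: [0.5, 0.0, -0.8]
grip_width: 0.595
```

Request:
step_arm(increments=[[0.03, 0, 0, -0.001, 0], [0.03, 0, 0, 0, 0], [0.03, 0, 0, 0, 0]])

```text
clock: 27.92
position: [0.6527, -0.0316, 0.0838]
ee_rot: [0.37, 0.603, -0.369, 0.603]
ft_force: [-0.7, -0.9, -1.4]
grip_width: 0.596
```

Request:
step_arm(increments=[[0.03, 0, 0, -0.001, 0], [0.03, 0, 0, 0, 0], [0.03, 0, 0, 0, 0]])

```text
clock: 28.17
position: [0.6528, -0.0315, 0.0832]
ee_rot: [0.37, 0.603, -0.369, 0.603]
ft_force: [-0.4, 0.4, 3.2]
grip_width: 0.594
```

Request:
step_arm(increments=[[0.058, 0, 0, 0, 0], [0.065, 0, 0, 0, 0], [0.08, 0, 0, 0, 0], [0.0854, 0, 0, 0, 0], [0.0854, 0, 0, 0, 0], [0.0854, 0, 0, 0.01, 0], [0.0854, 0, 0, 0.025, 0], [0.0854, 0, 0, 0.03, 0], [0.0854, 0, 0, 0.03, 0], [0.0854, -0.03, 0, 0.02, 0], [0.0854, -0.03, -0.01, 0, 0], [0.0854, -0.03, -0.01, 0, 0]])

```text
clock: 29.17
position: [0.5625, -0.0516, 0.1997]
ee_rot: [0.37, 0.602, -0.369, 0.604]
ft_force: [-0.3, -1.4, 1.1]
grip_width: 0.994
```

Request:
step_arm(increments=[[0.0854, -0.03, -0.02, 0, 0], [0.0854, -0.03, -0.02, 0, 0], [0.0854, -0.03, -0.02, 0, 0], [0.0854, -0.02, -0.02, 0, 0], [0.0854, 0, -0.02, 0, 0], [0.0854, 0, 0, 0, 0], [0.0854, 0, 0, 0, 0], [0.0854, 0, 0, 0, 0]])

```text
clock: 29.83
position: [0.453, -0.1511, 0.1983]
ee_rot: [0.37, 0.603, -0.369, 0.603]
ft_force: [0.5, 0.5, -0.9]
grip_width: 0.997
```

```bash
python3 m.py | grep -A1 tin; python3 b.py; python3 -c "
from h import *
c=camera('scene');d=camera('top');save('s7.png',c['color'][130:360,60:440],d['color'][90:320,90:470])"
```

```text
scene tin top z 0.1342 xy mid [ 0.6543 -0.0315] ext [0.046 0.046]
  side fit [ 0.6521 -0.0307] 679 rms 0.0083
--
top tin top z 0.1376 xy mid [ 0.6514 -0.0311] ext [0.047 0.046]
  side fit [ 0.6518 -0.0318] 204 rms 0.0005
scene 0.95 C [ 0.6606 -0.0295] size [111. 112.] ang 9.2 stand xy [ 0.0289 -0.0692] rel deg -0.6 corners [[597.0, 17.0], [615.0, -94.0], [724.0, -76.0], [706.0, 35.0]]
top 0.73 C [ 0.6576 -0.0289] size [111. 115.] ang 9.3 stand xy [ 0.026 -0.068] rel deg -0.5 corners [[594.0, 19.0], [612.0, -95.0], [721.0, -77.0], [703.0, 37.0]]
tcp [ 0.4527 -0.1515  0.1978] stand [-0.1968 -0.1542] [ 0.1  0.8 -0.4] 30.4833
```

View pics/s7.png

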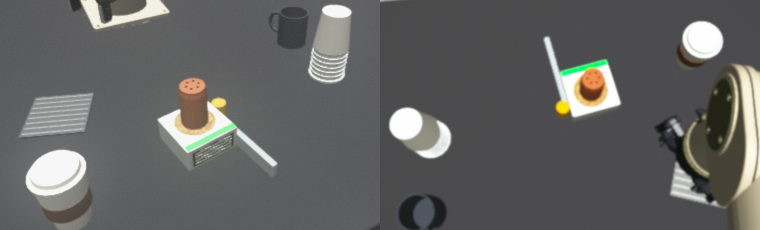

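The tin stands upright on the pad (scene (194,105), top (592,83)). The box is flush along the rail and the bystanders have not moved. Handing in.

```bash
python3 -c "
from h import *
print(ticket.hand_in())"
```

```text
the job is handed in; nothing more can be done
None
```

The job is finished and handed in at about 31 s of the 69 s allowed.

**What I did**
1. I stood the tin on the mat.
2. I pushed the box against the post and swung it round a quarter turn. It took three pushes: on the near face, then on the back face, then a two-finger press towards the rail.
3. I set the tin back on the cork pad; contact showed about 3 N before I let go.

**Last checks**
- **Box angle:** it is within about 0.7° of the rail. Readings before and after placing the tin ranged from -0.6° to +0.7°.
- **Box position:** its centre is at stand y = -68 to -70 mm, against a target of -70 mm. The window face is about 82 mm along the rail and faces away from the post.
- **Tin:** it is upright on the pad, about 1–2 mm from the pad's centre, with its top at the same height as at the start.
- **Bystanders:** the cups and pitcher look unmoved in the pictures; I did not re-measure them.
- **Forces:** the highest wrist force I saw in the readings was about 33 N. It came from the first push, while the box was wedging slightly.

**Checks that disagreed:** the two cameras differ by 2–3 mm in places. Some box readings were also off while the arm or tin hid part of it, so I discarded those.

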